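# Load the reagent stations

### The job

Put the red, blue and yellow jars each into the round holder of its own colour, and the green cassette into the green holder, turned so that its key rib goes into the notch. Set each one down (do not drop it) so that it stands upright and fully home on the holder's floor, keep them upright on the way, and leave the amber flask and the black-lidded jar standing where they are.

Things in the scene. Friction and masses are not known exactly. Their poses are not given: they have to be found in the camera images.
- jar_red: loose white plastic jar, round and straight-sided, 48 mm in diameter, 80 mm tall in all, with a red screw lid (46 mm in diameter, the top 18 mm of the height) and a red band round its body; about 0.12 kg; origin at the centre of its underside, z up; its yaw does not matter
- cup_red: fixed red round holder, open above with a grey floor: outside diameter 84 mm, inside 66 mm, rim 18 mm above the table, floor 4 mm above the table; origin at the centre of its underside, on the table; z up; its yaw does not matter
- jar_blue: loose white plastic jar, round and straight-sided, 48 mm in diameter, 80 mm tall in all, with a blue screw lid (46 mm in diameter, the top 18 mm of the height) and a blue band round its body; about 0.12 kg; origin at the centre of its underside, z up; its yaw does not matter
- cup_blue: fixed blue round holder, open above with a grey floor: outside diameter 84 mm, inside 66 mm, rim 18 mm above the table, floor 4 mm above the table; origin at the centre of its underside, on the table; z up; its yaw does not matter
- jar_yellow: loose white plastic jar, round and straight-sided, 48 mm in diameter, 80 mm tall in all, with a yellow screw lid (46 mm in diameter, the top 18 mm of the height) and a yellow band round its body; about 0.12 kg; origin at the centre of its underside, z up; its yaw does not matter
- cup_yellow: fixed yellow round holder, open above with a grey floor: outside diameter 84 mm, inside 66 mm, rim 18 mm above the table, floor 4 mm above the table; origin at the centre of its underside, on the table; z up; its yaw does not matter
- jar_black: loose jar of the same shape and size as the others but with a black lid and band; it has no holder and stays where it is; origin at the centre of its underside
- cassette: loose green upright reagent cassette with white labels: a block 56 mm long (its x), 40 mm wide (its y), 68 mm tall, with a white cap 26 mm in diameter and 10 mm high on top; from the middle of its +x end a key rib 12 mm wide and as tall as the block sticks out 20 mm; about 0.15 kg; origin at the centre of the underside of the block (rib not counted), x towards the rib, z up
- nest: fixed green rectangular holder, open above with a grey floor: inside 70 mm (x) by 54 mm (y), walls 9 mm thick, rim 18 mm and floor 4 mm above the table; the wall at its +x end has a notch 26 mm wide in the middle, down to the floor, for the cassette's rib (the other way round the cassette cannot go in); origin at the centre of its underside, x towards the notch, z up
- flask: loose amber conical glass flask, base 64 mm in diameter, 86 mm tall, neck 24 mm; stands among the rest and must be left alone; origin at the centre of its underside
There are look-alikes about, which are no part of the job. Of the things that look like the jar_red, take the one that is farthest to the robot's left at the start.

How it is judged:
By the outcome, as a careful person would: the job done as asked, in the order asked, and still so for the second after the job is handed in, with the robot touching nothing.
It also fails if it takes over 102 s, if anything falls off the work surface, if the arm or the gripper's body presses on something with over 40 N, if the wrist force passes 120 N, or if a joint passes its speed limit or range.

### The arm

A 7-joint arm with a two-finger parallel gripper is mounted at the origin on the work surface. World frame = base frame: x ahead of the robot, y to its left, z up, the work surface at z = 0. Lengths are in mm, angles in degrees, forces in N, time in s.
With the tool pointing down it reaches from about 425 to 925 mm from the base axis. Payload 6.8 kg.
Tool frame: the origin (TCP) lies midway between the tips of the shut fingers; the grasp point (between the pads) lies 19 mm behind it; z points along the fingers, y is the line along which they close (so a half turn about z gives the same grasp; the last joint's range is limited). The gripper opens to 88 mm and grips with 3 to 60 N. Pads are 20 mm wide; open, the fingers measure 115 mm over their backs; the gripper's body (75 mm by 178 mm) begins 61 mm behind the grasp point.
Start: joints at [69.322, 27.33, 1.283, 89.118, -0.659, 63.558, -4.761], TCP at [168.837, -653.561, 222.664] pointing down, gripper open.
Joint ranges: [-169.35, 169.35], [-19.33, 120.38], [-80.79, 83.38], [13.8, 139.57], [-78.32, 258.32], [9.67, 109.79], [-169.56, 169.56]. Speed limits (degrees/s): [136.94, 136.94, 180, 180, 180, 180, 180].

### API

Orientations are given as a 3x3 rotation matrix whose columns are the frame's x, y, z axes.
In Python, from bench import status, cams, env gives the robot as it stands.
- The arm moves only by the tool arm_command, never from a script. Its argument "increments" is a list of rows, each a list of 4 numbers: the shift along the world's x, y, z in m, then the turn about the world's z in rad. A call has 1 to 10 rows; each row shifts and turns the commanded pose from where the row before left it; what a row does not reach is not made up. A row lasts 1/10 s, in which the tool goes at most 50 mm and 8.59 degrees, less where a joint would pass 70% of its speed; a pose out of reach is approached as far as the arm can. A call is refused whole if a number of a shift passes 0.05 or a number of a turn 0.15, either way. A call with a gripper value outside its range is refused whole. "jaw" is the opening, from 0 (shut) to 1 (fully open), set as the call begins (left out, the last holds). The fingers move at their own pace and stop on an object; "squeeze" is the grip in N (left out, the last holds). Time passes only in rows, so rows that do not move let the fingers close. It gives the time, the measured TCP pose, the force, the opening and the grip force at its end, in the units of the state.
- status.sense(): the state, without advancing time (a new reading comes with each control period).
- cams.get_image(name): name is "scene" or "side" or "wrist"; returns a dict with "img" (480x640x3 uint8, red, green, blue), "z_map" (480x640 float32, mm along the optical axis (not along the pixel's ray), 0 where there is no reading), "vfov" (degrees; the focal length in pixels is half the picture's height over the tangent of half this angle, whatever the lens; pixels are square), "cx", "cy" (the principal point, pixels), "view" (4x4, takes a point from world to camera coordinates). Camera axes: x right, y up, looking along -z (the intrinsics and any distortion apply to the point x, -y, -z); pixel columns grow to the right and rows downward; lengths in mm; the calibration is good to about 2 mm. The wrist camera is an equidistant fisheye: a pixel r from the principal point sees the ray r / f radians off the axis. A picture is of the moment at which its call begins.
- env.job_done(): hands the job in; it is judged then, once.
The state is a dict: "time": time; "q": joint angles; "joint_velocities": joint speeds; "tau": joint torques, N m; "eef_pos": TCP position; "ee_rot": TCP orientation; "wrist_force": force on the tool from outside, world axes, zero at the start; "ft_torque": the same for the moment, N m; "grip_width": finger opening in mm; "grasp_force": force on a finger pad.
Only numpy, scipy, OpenCV 4.12 (cv2) and the standard library are available. Lean on these libraries where they do the work, as an engineer would, in place of code of your own. Each camera call takes 0.05 s, during which the arm holds its last target. There are 200 camera calls.

## Working session

There is one attempt and no reset: what is moved stays moved. The work goes in short steps, Python scripts to look and compute and a tool call to move; the robot and the scene stay as the last step left them, time stands still between calls to the robot, and variables do not carry over. Pictures are saved under pics/ and viewed, at most 14 in all, crops included, and the job is handed in when it is done.

Besides the shell and the picture viewer there is one more tool, called after ">>>" by a JSON object that holds its "fn" and its "kwargs". arm_command: Moves the arm, as the interface text tells. Its arguments: {"type":"object","properties":{"increments":{"type":"array"},"jaw":{"type":"number"},"squeeze":{"type":"number"}},"required":["increments"]}

```bash
mkdir -p pics; ls; python3 - <<'E'
from bench import status,cams
import cv2,numpy as np
s=status.sense();print(s)
for n in ("scene","side","wrist"):
    d=cams.get_image(n);cv2.imwrite(f"pics/{n}0.png",d["img"][:,:,::-1]);np.savez(f"{n}0.npz",**d)
    print(n,d["vfov"],d["cx"],d["cy"],np.round(d["view"],3).tolist(),(d["z_map"]>0).mean())
E
```

```text
pics
{'time': 0.0, 'q': array([69.32116694, 27.37307129,  1.27928004, 89.17714172, -0.65682192,
       63.55807163, -4.75949354]), 'joint_velocities': array([-0.04430281,  0.01266866,  0.05404743,  0.02892674,  0.01580882,
        0.00802268,  0.0001128 ]), 'tau': array([ 3.93971304e-04, -5.82864261e+01,  1.53464098e+00, -2.72621441e+01,
       -5.44302701e-02,  1.69274054e-02,  1.34371662e-04]), 'eef_pos': array([ 168.6707656 , -652.97183729,  221.72200506]), 'ee_rot': array([[ 9.68192434e-01,  2.50206038e-01, -5.90088402e-04],
       [ 2.50206686e-01, -9.68191024e-01,  1.66009940e-03],
       [-1.55951399e-04, -1.75493975e-03, -9.99998448e-01]]), 'wrist_force': array([-0.06773814,  0.79999301,  0.84623812]), 'ft_torque': array([-0.02290232, -0.00817884,  0.01246617]), 'grasp_force': 0.0, 'grip_width': 87.74853095351816}
scene 43.3262198068595 323.4819713874992 242.0367899687409 [[0.244, 0.97, 0.014, -134.178], [-0.764, 0.184, 0.618, 370.994], [0.597, -0.162, 0.786, -1700.329], [0.0, 0.0, 0.0, 1.0]] 0.9961197916666666
side 52.24189874280954 318.64244018054814 247.67518457320247 [[-0.95, -0.313, 0.018, 530.251], [0.204, -0.573, 0.794, -121.183], [-0.238, 0.757, 0.608, -1004.413], [0.0, 0.0, 0.0, 1.0]] 0.9960123697916666
wrist 65.70646984690485 320.82750793278 237.69340163454712 [[0.25, -0.968, -0.002, -674.22], [0.935, 0.242, -0.261, 31.79], [0.253, 0.064, 0.965, -389.106], [0.0, 0.0, 0.0, 1.0]] 0.980146484375
```

View pics/scene0.png

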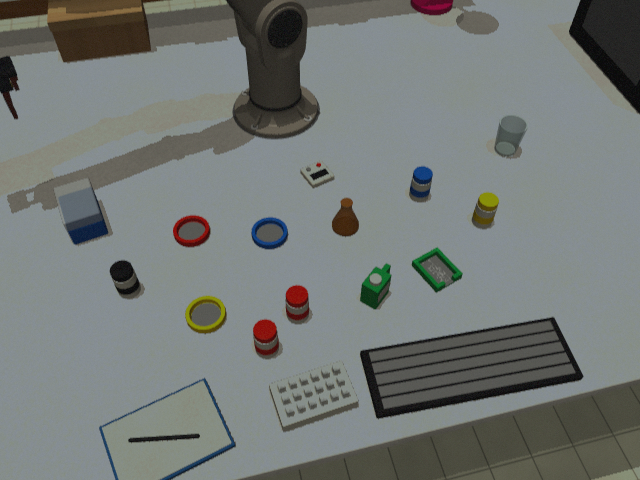

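View pics/side0.png

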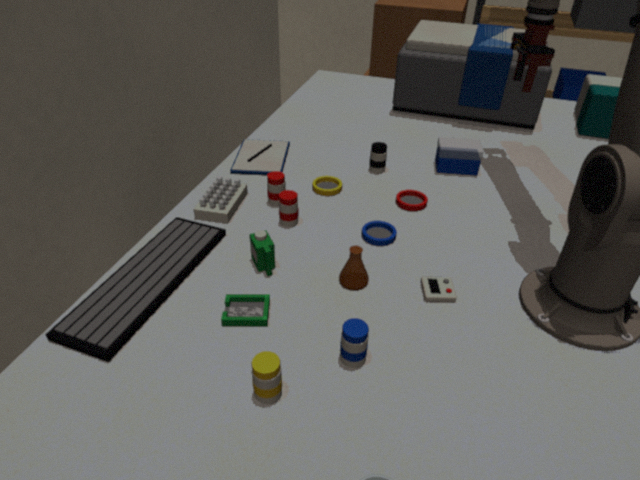

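Scene view: red jars at (297,302) and (265,337); blue jar (421,183), yellow jar (486,209), black jar (124,278), cassette (377,287) with its rib pointing up-right, nest (437,269), and cups red (191,230), blue (269,233) and yellow (205,314). I'll measure them from the depth in both views.

```bash
cat > h.py <<'E'
import numpy as np,cv2
def cloud(d):
    f=240/np.tan(np.radians(d["vfov"])/2); z=d["z_map"]
    v,u=np.mgrid[:480,:640]
    P=np.stack([(u-d["cx"])/f*z,-(v-d["cy"])/f*z,-z],-1)
    V=d["view"]; return (P-V[:3,3])@V[:3,:3]
HUE=dict(red=[(0,6),(174,180)],blue=[(105,125)],yellow=[(24,34)],green=[(50,75)],amber=[(7,18)])
def blobs(d,col,amin=60):
    h=cv2.cvtColor(d["img"],cv2.COLOR_RGB2HSV)
    m=np.zeros((480,640),np.uint8)
    for a,b in HUE[col]: m|=cv2.inRange(h,(a,130,50),(b,255,255))
    m=cv2.morphologyEx(m,cv2.MORPH_CLOSE,np.ones((3,3)))
    n,L,S,C=cv2.connectedComponentsWithStats(m)
    return [(L==i,C[i],S[i,4]) for i in range(1,n) if S[i,4]>amin]
def circ(p):
    A=np.c_[2*p,np.ones(len(p))];s=np.linalg.lstsq(A,(p**2).sum(1),rcond=None)[0]
    return s[:2],np.sqrt(s[2]+s[:2]@s[:2])
E
python3 - <<'E'
from h import *
for n in("scene","side"):
    d=dict(np.load(n+"0.npz"));W=cloud(d);tab=W[200:420,150:500][...,2];print(n,"table z median",np.median(tab))
    for c in HUE:
        for m,C,a in blobs(d,c):
            P=W[m&(d["z_map"]>0)]; 
            if abs(P.mean(0)[0])>1500 or np.median(P[:,2])>150: continue
            zt=np.percentile(P[:,2],90); T=P[P[:,2]>zt-6]
            c0,r=circ(T[:,:2]); bb=(T[:,:2].min(0)+T[:,:2].max(0))/2
            print(c,C.round(),a,"ztop %.1f"%zt,"topmean",T.mean(0).round(1),"bbox",bb.round(1),"circ",c0.round(1),"r %.1f"%r)
E
```

```text
scene table z median 2.8570454122311393
red [191. 231.] 536 ztop 21.3 topmean [ 396.1 -280.3   19.2] bbox [ 394.5 -279.7] circ [ 394.9 -279.5] r 37.4
red [297. 296.] 400 ztop 84.0 topmean [670.3 -88.1  81.7] bbox [669.5 -88. ] circ [669.5 -88. ] r 16.3
red [297. 315.] 125 ztop 41.2 topmean [686.5 -90.3  39.6] bbox [680.7 -89.2] circ [668.5 -87.5] r 23.9
red [265. 331.] 440 ztop 83.6 topmean [ 733.8 -165.8   81.4] bbox [ 733.  -165.8] circ [ 733.7 -165.9] r 16.3
red [267. 350.] 124 ztop 41.2 topmean [ 751.7 -165.9   39.7] bbox [ 749.2 -166.3] circ [ 733.9 -165.4] r 23.1
blue [422. 175.] 267 ztop 84.2 topmean [405.  278.3  81.9] bbox [404.9 278.4] circ [405.2 278.7] r 16.4
blue [419. 193.] 98 ztop 39.9 topmean [421.9 271.5  38.5] bbox [418.1 275.5] circ [406.5 277.8] r 21.1
blue [269. 233.] 499 ztop 21.8 topmean [ 444.6 -104.2   19.5] bbox [ 443.8 -104.1] circ [ 443.9 -104.3] r 37.4
blue [ 88. 232.] 493 ztop 48.8 topmean [ 359.2 -508.5   48. ] bbox [ 358.9 -506.7] circ [ 354.6 -507.8] r 23.1
blue [204. 452.] 280 ztop 15.3 topmean [ 915.8 -313.3   13.2] bbox [ 887.3 -326.7] circ [ 877.9
[... 1722 characters left out ...]
401.1 283.1  80.1] bbox [401.4 281.7] circ [401.4 282.4] r 16.0
blue [353. 356.] 141 ztop 36.9 topmean [397.9 300.6  35. ] bbox [398.6 298.3] circ [401.8 282. ] r 21.8
yellow [327. 185.] 211 ztop 20.3 topmean [ 622.1 -268.6   18.1] bbox [ 624.6 -273.4] circ [ 625.  -273.4] r 36.8
yellow [266. 363.] 532 ztop 81.4 topmean [516.4 401.   79.9] bbox [517.1 399.8] circ [516.7 400.4] r 15.9
green [262. 244.] 217 ztop 69.8 topmean [653.7  98.9  68. ] bbox [659.7  94.7] circ [656.8  96.8] r 19.6
green [247. 309.] 552 ztop 19.5 topmean [626.1 242.1  17.7] bbox [630.  240.1] circ [629.9 241. ] r 40.5
amber [354. 271.] 734 ztop 81.9 topmean [454.4  80.1  84.8] bbox [455.   77.3] circ [454.7  78.1] r 8.9
```

```bash
cat >> h.py <<'E'
from scipy.optimize import minimize
def tmpl(kind,p):  # signed membership of the top outline in local frame
    x,y=p.T
    if kind=="cas":
        return ((abs(x)<28)&(abs(y)<20))|((x>=28)&(x<48)&(abs(y)<6))
    o=(abs(x)<44)&(abs(y)<36)&~((abs(x)<35)&(abs(y)<27)); return o&~((x>30)&(abs(y)<13))
def fit(kind,P,c0):
    """area fit: top points rasterised at 1.5 mm against the template"""
    g=np.mgrid[-75:76:1.5,-75:76:1.5].reshape(2,-1).T
    from scipy.spatial import cKDTree
    d,_=cKDTree(P[:,:2]-c0).query(g); occ=(d<1.8)
    best=(-1,)
    def iou(cx,cy,t):
        R=np.array([[np.cos(t),-np.sin(t)],[np.sin(t),np.cos(t)]]); T=tmpl(kind,(g-[cx,cy])@R)
        return (T&occ).sum()/(T|occ).sum()
    for t in np.radians(np.arange(-180,180,10)):
        for cx in range(-20,21,5):
            for cy in range(-20,21,5):
                s=iou(cx,cy,t)
                if s>best[0]: best=(s,cx,cy,t)
    for st in (2,1,.5,.5):
        for _ in range(3):
            s,cx,cy,t=best
            for a in np.arange(-2,3):
                for b in np.arange(-2,3):
                    for k in np.arange(-3,4):
                        q=(cx+a*st,cy+b*st,t+np.radians(k*st)); s=iou(*q)
                        if s>best[0]: best=(s,)+q
    s,cx,cy,t=best
    return np.round([c0[0]+cx,c0[1]+cy,np.degrees(t),s],2)
E
python3 - <<'E'
from h import *
for n in("scene","side"):
    d=dict(np.load(n+"0.npz"));W=cloud(d)
    for k,c,lo,hi in(("cas",(660,90),62,95),("nest",(632,240),13,27)):
        P=W[(d["z_map"]>0)&(W[...,2]>lo)&(W[...,2]<hi)&(np.hypot(W[...,0]-c[0],W[...,1]-c[1])<68)]
        print(n,k,len(P),fit(k,P,np.array(c)))
im=cv2.imread("pics/scene0.png")
cv2.imwrite("pics/crop.png",cv2.resize(im[230:370,225:465],None,fx=3,fy=3,interpolation=cv2.INTER_CUBIC))
E
```

```text
scene cas 510 [665.    83.5  132.     0.81]
scene nest 527 [634.   239.    19.     0.66]
side cas 379 [660.5   87.   130.5    0.74]
side nest 621 [631.   240.    19.     0.71]
```

View pics/crop.png

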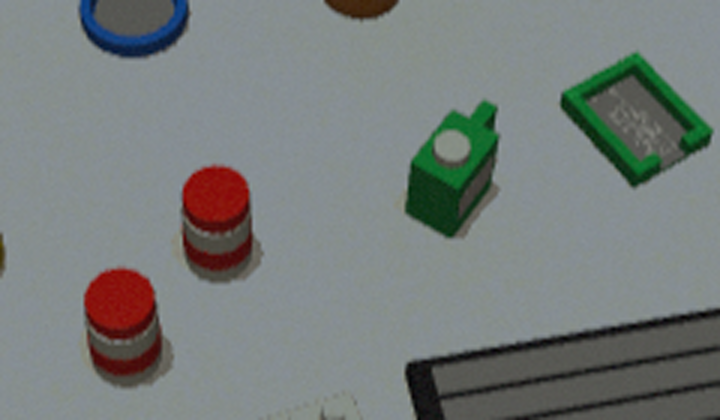

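The two red-jar candidates are px (297,302) at y≈-86 and px (265,337) at y≈-165. The robot's left is +y, so the red jar is the one at (297,302), and the crop shows it as the upper-right of the pair. The rib and notch directions in the crop match the fits: cassette yaw about 131°, nest yaw about 19°.

>>> {"fn": "arm_command", "kwargs": {"increments": [[0.025,0.0284,-0.003,0],[0.025,0.0284,-0.003,0],[0.025,0.0284,-0.003,0],[0.025,0.0284,-0.003,0],[0.025,0.0284,-0.003,0],[0.025,0.0284,-0.003,0],[0.025,0.0284,-0.003,0],[0.025,0.0284,-0.003,0],[0.025,0.0284,-0.003,0],[0.025,0.0284,-0.003,0]], "jaw": 1, "squeeze": 20}}

```text
time: 1.15
eef_pos: [419.5, -368.2, 192.5]
ee_rot: [[0.968, 0.25, -0.0], [0.25, -0.968, 0.0], [-0.0, -0.0, -1.0]]
wrist_force: [0.3, -0.5, 0.5]
grip_width: 88.1
grasp_force: 0.0
```

>>> {"fn": "arm_command", "kwargs": {"increments": [[0.025,0.0284,-0.003,0],[0.025,0.0284,-0.003,0],[0.025,0.0284,-0.003,0],[0.025,0.0284,-0.003,0],[0.025,0.0284,-0.003,0],[0.025,0.0284,-0.003,0],[0.025,0.0284,-0.003,0],[0.025,0.0284,-0.003,0],[0.025,0.0284,-0.003,0],[0,0,0,0]]}}

```text
time: 2.15
eef_pos: [646.4, -106.9, 164.9]
ee_rot: [[0.966, 0.258, 0.001], [0.258, -0.966, 0.004], [0.002, -0.004, -1.0]]
wrist_force: [-0.4, 0.8, -0.3]
grip_width: 87.9
grasp_force: 0.0
```

```bash
cat >> h.py <<'E'
def wcloud(d):
    f=240/np.tan(np.radians(d["vfov"])/2); z=d["z_map"]
    v,u=np.mgrid[:480,:640]; a=u-d["cx"]; b=v-d["cy"]; r=np.hypot(a,b)+1e-9; t=np.tan(np.minimum(r/f,1.5))/r
    P=np.stack([a*t*z,-b*t*z,-z],-1); V=d["view"]; return (P-V[:3,3])@V[:3,:3]
E
python3 - <<'E'
from h import *
from bench import status,cams
d=cams.get_image("wrist");cv2.imwrite("pics/w1.png",d["img"][:,:,::-1]);W=wcloud(d)
s=status.sense();print(s["time"],s["eef_pos"],s["joint_velocities"].round(2))
for m,C,a in blobs(d,"red"):
    P=W[m&(d["z_map"]>0)];zt=np.percentile(P[:,2],90); T=P[P[:,2]>zt-4]
    print(C.round(),a,zt.round(1),T.mean(0).round(1),circ(T[:,:2]))
E
```

```text
2.2 [ 644.8357142  -110.29383203  164.86803514] [ 2.46 -1.28  2.88  1.75  0.82  0.48  0.92]
[435. 147.] 3278 79.7 [ 732.2 -165.    78.8] (array([ 732.27386494, -165.32415969]), np.float64(15.781014275044386))
[395. 144.] 225 39.0 [ 727.1 -146.3   38.1] (array([ 732.3529063 , -166.02057563]), np.float64(23.850389483015412))
[313. 169.] 66 39.2 [690.4 -89.4  38. ] (array([668.17867616, -88.40395498]), np.float64(24.200829222437452))
[303. 205.] 3365 79.7 [669.3 -88.2  78.8] (array([669.04294283, -88.23546297]), np.float64(15.751741671726348))
[ 23. 319.] 273 270.3 [658.3 -26.5 269.5] (array([659.84750408, -25.65140874]), np.float64(2.1847381399701895))
[619. 319.] 231 269.4 [ 696.9 -171.3  268.8] (array([ 697.3164888 , -171.39376361]), np.float64(1.483818882896841))
[ 94. 457.] 88 287.5 [656.5 -63.9 287.4] (array([656.34764047, -64.11143914]), np.float64(0.43193415298216564))
```

View pics/w1.png

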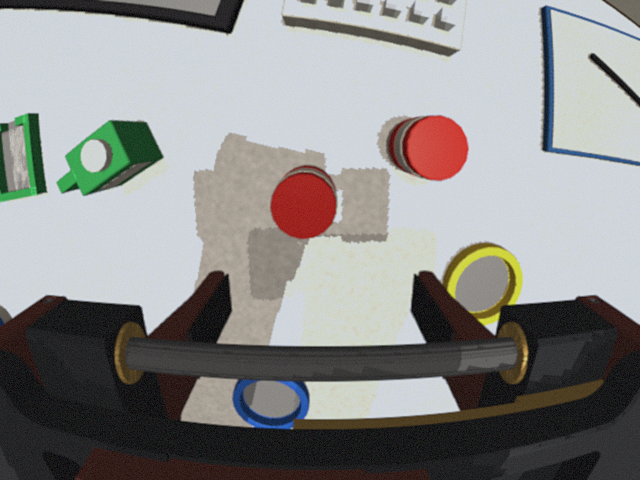

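The wrist view shows the target red jar at (303,205), which works out to (669,-88) with its top at z 79.7. That agrees with the scene and side cameras. The other red jar is at (435,147).

>>> {"fn": "arm_command", "kwargs": {"increments": [[0.0126,0.0132,-0.01,0],[0.0126,0.0132,-0.015,0],[0,0,-0.02,0],[0,0,-0.025,0],[0,0,-0.025,0],[0,0,-0.02,0],[0,0,-0.016,0],[0,0,-0.0117,0],[0,0,0,0],[0,0,0,0]]}}

```text
time: 3.2
eef_pos: [669.4, -87.7, 23.3]
ee_rot: [[0.968, 0.25, 0.001], [0.25, -0.968, -0.0], [0.001, 0.0, -1.0]]
wrist_force: [0.9, -0.8, 0.8]
grip_width: 88.3
grasp_force: 0.0
```

>>> {"fn": "arm_command", "kwargs": {"increments": [[0,0,0,0],[0,0,0,0],[0,0,0,0],[0,0,0,0],[0,0,0,0],[0,0,0,0]], "jaw": 0, "squeeze": 20}}

```text
time: 3.8
eef_pos: [669.1, -87.6, 23.1]
ee_rot: [[0.968, 0.25, 0.0], [0.25, -0.968, -0.0], [0.0, 0.0, -1.0]]
wrist_force: [-0.3, -0.4, 0.8]
grip_width: 48.0
grasp_force: 20.0
```

>>> {"fn": "arm_command", "kwargs": {"increments": [[0,0,0.01,0],[0,0,0.02,0],[0,0,0.03,0],[-0.005,-0.004,0.03,0],[-0.01,-0.007,0.02,0],[-0.015,-0.01,0.01,0],[-0.02,-0.014,0,0],[-0.02,-0.014,0,0],[-0.02,-0.014,0,0],[-0.02,-0.014,0,0]]}}

```text
time: 4.8
eef_pos: [558.2, -165.0, 143.6]
ee_rot: [[0.968, 0.25, 0.0], [0.25, -0.968, -0.0], [0.0, 0.0, -1.0]]
wrist_force: [0.3, -0.7, -0.7]
grip_width: 47.8
grasp_force: 20.0
```

>>> {"fn": "arm_command", "kwargs": {"increments": [[-0.02,-0.014,0,0],[-0.02,-0.014,0,0],[-0.02,-0.014,0,0],[-0.02,-0.014,0,0],[-0.02,-0.014,0,0],[-0.02,-0.014,0,0],[-0.02,-0.014,0,0],[-0.015,-0.01,0,0],[-0.01,-0.008,0,0],[0,-0.001,0,0]]}}

```text
time: 5.8
eef_pos: [392.9, -282.6, 143.3]
ee_rot: [[0.969, 0.248, -0.0], [0.248, -0.969, -0.001], [-0.0, 0.0, -1.0]]
wrist_force: [-1.5, -0.8, -1.0]
grip_width: 48.0
grasp_force: 20.0
```

>>> {"fn": "arm_command", "kwargs": {"increments": [[0,0.003,-0.005,0],[0,0,-0.015,0],[0,0,-0.025,0],[0,0,-0.025,0],[0,0,-0.018,0],[0,0,-0.012,0],[0,0,-0.007,0],[0,0,-0.004,0],[0,0,-0.002,0],[0,0,0,0]]}}

```text
time: 6.8
eef_pos: [394.4, -278.7, 30.3]
ee_rot: [[0.968, 0.25, 0.001], [0.25, -0.968, -0.0], [0.001, 0.001, -1.0]]
wrist_force: [0.0, 0.3, -0.9]
grip_width: 47.9
grasp_force: 20.0
```

>>> {"fn": "arm_command", "kwargs": {"increments": [[0,0,-0.001,0],[0,0,-0.001,0],[0,0,-0.001,0],[0,0,-0.0005,0],[0,0,0,0]]}}

```text
time: 7.3
eef_pos: [394.2, -278.7, 27.0]
ee_rot: [[0.968, 0.25, 0.0], [0.25, -0.968, -0.0], [0.0, 0.0, -1.0]]
wrist_force: [-2.0, 1.3, 6.0]
grip_width: 47.6
grasp_force: 20.0
```

>>> {"fn": "arm_command", "kwargs": {"increments": [[0,0,0,0],[0,0,0,0],[0,0,0,0],[0,0,0,0],[0,0,0,0],[0,0,0.01,0],[0,0,0.03,0],[0,0,0.04,0],[0,0,0.04,0],[0.005,0.01,0.01,0]], "jaw": 1}}

```text
time: 8.3
eef_pos: [400.6, -270.8, 161.2]
ee_rot: [[0.969, 0.248, 0.006], [0.248, -0.969, -0.004], [0.005, 0.006, -1.0]]
wrist_force: [-0.1, 1.1, 0.6]
grip_width: 87.7
grasp_force: 0.0
```

```bash
cat >> h.py <<'E'
def check(n="scene",cols=("red","blue","yellow")):
    from bench import cams
    d=cams.get_image(n);W=cloud(d)
    for c in cols:
        for m,C,a in blobs(d,c):
            P=W[m&(d["z_map"]>0)]
            zt=np.percentile(P[:,2],90); T=P[P[:,2]>zt-6]
            if abs(zt-50)<60 and P[:,0].mean()>340 and abs(P[:,1].mean())<450: print(n,c,C.round(),a,"z %.1f"%zt,circ(T[:,:2])[0].round(1))
    return d
E
python3 -c "
from h import *
check('scene',('red',));check('side',('red',))"
```

```text
scene red [190. 225.] 861 z 86.3 [ 395.6 -278.4]
scene red [265. 331.] 442 z 83.5 [ 734. -166.]
scene red [267. 350.] 121 z 42.1 [ 734.  -165.9]
side red [275. 178.] 191 z 81.7 [ 730.1 -161.8]
side red [414. 179.] 189 z 86.5 [ 391.5 -273.9]
side red [411. 201.] 407 z 38.0 [ 392.3 -275.8]
side red [276. 196.] 108 z 37.7 [ 730.2 -163.1]
```

Red is in and centred. Next is the blue jar.

>>> {"fn": "arm_command", "kwargs": {"increments": [[0.007,0.027,0,0],[0.007,0.027,0,0],[0.007,0.027,0,0],[0.007,0.027,0,0],[0.007,0.027,0,0],[0.007,0.027,0,0],[0.007,0.027,0,0],[0.007,0.027,0,0],[0.007,0.027,0,0],[0.007,0.0255,0,0]]}}

```text
time: 9.4
eef_pos: [468.0, 1.1, 154.9]
ee_rot: [[0.968, 0.251, -0.003], [0.251, -0.968, 0.0], [-0.003, -0.001, -1.0]]
wrist_force: [0.2, 0.3, 0.7]
grip_width: 87.7
grasp_force: 0.0
```

>>> {"fn": "arm_command", "kwargs": {"increments": [[0,0.028,0,0],[-0.003,0.028,0,0],[-0.007,0.028,0,0],[-0.007,0.028,0,0],[-0.008,0.028,0,0],[-0.008,0.028,0,0],[-0.008,0.028,0,0],[-0.008,0.028,0,0],[-0.008,0.028,0,0],[-0.008,0.028,0,0]]}}

```text
time: 10.4
eef_pos: [402.6, 280.2, 154.8]
ee_rot: [[0.968, 0.251, -0.003], [0.251, -0.968, -0.002], [-0.003, 0.001, -1.0]]
wrist_force: [0.3, 0.0, -0.2]
grip_width: 87.8
grasp_force: 0.0
```

>>> {"fn": "arm_command", "kwargs": {"increments": [[0,0,-0.01,0],[0,0,-0.015,0],[0,0,-0.02,0],[0,0,-0.025,0],[0,0,-0.025,0],[0,0,-0.02,0],[0,0,-0.0135,0],[0,0,-0.005,0],[0,0,0,0],[0,0,0,0]]}}

```text
time: 11.4
eef_pos: [404.4, 280.1, 23.4]
ee_rot: [[0.968, 0.25, 0.001], [0.25, -0.968, 0.0], [0.001, -0.0, -1.0]]
wrist_force: [-0.2, -0.7, -0.1]
grip_width: 87.8
grasp_force: 0.0
```

>>> {"fn": "arm_command", "kwargs": {"increments": [[0,0,0,0],[0,0,0,0],[0,0,0,0],[0,0,0,0],[0,0,0,0],[0,0,0,0],[0,0,0.01,0],[0,0,0.02,0],[0,0,0.03,0],[0,0,0.03,0]], "jaw": 0}}

```text
time: 12.4
eef_pos: [403.5, 279.7, 114.2]
ee_rot: [[0.968, 0.25, -0.001], [0.25, -0.968, -0.0], [-0.001, 0.0, -1.0]]
wrist_force: [0.8, 0.6, -0.9]
grip_width: 47.2
grasp_force: 20.0
```

>>> {"fn": "arm_command", "kwargs": {"increments": [[0.002,-0.005,0.02,0],[0.005,-0.012,0.02,0],[0.009,-0.02,0.01,0],[0.009,-0.024,0,0],[0.009,-0.024,0,0],[0.009,-0.024,0,0],[0.009,-0.024,0,0],[0.009,-0.024,0,0],[0.005,-0.024,0,0],[0,-0.024,0,0]]}}

```text
time: 13.4
eef_pos: [470.4, 74.0, 163.5]
ee_rot: [[0.968, 0.25, 0.0], [0.25, -0.968, 0.0], [0.001, -0.0, -1.0]]
wrist_force: [-0.3, -0.5, -1.1]
grip_width: 47.2
grasp_force: 20.0
```

>>> {"fn": "arm_command", "kwargs": {"increments": [[-0.001,-0.024,0,0],[-0.002,-0.024,0,0],[-0.004,-0.024,0,0],[-0.004,-0.024,0,0],[-0.004,-0.024,0,0],[-0.004,-0.024,0,0],[-0.004,-0.02,0,0],[-0.004,-0.012,0,0],[0,-0.002,0,0],[0,0,0,0]]}}

```text
time: 14.4
eef_pos: [443.0, -102.9, 163.3]
ee_rot: [[0.968, 0.25, 0.0], [0.25, -0.968, 0.0], [0.0, -0.0, -1.0]]
wrist_force: [-0.6, 0.8, -0.4]
grip_width: 47.6
grasp_force: 20.0
```

>>> {"fn": "arm_command", "kwargs": {"increments": [[0,0,-0.01,0],[0,0,-0.02,0],[0,0,-0.025,0],[0,0,-0.025,0],[0,0,-0.02,0],[0,0,-0.015,0],[0,0,-0.01,0],[0,0,-0.006,0],[0,0,-0.002,0],[0,0,0,0]]}}

```text
time: 15.4
eef_pos: [443.3, -102.9, 30.1]
ee_rot: [[0.968, 0.25, 0.0], [0.25, -0.968, 0.0], [0.0, 0.0, -1.0]]
wrist_force: [-0.3, 0.4, -0.8]
grip_width: 47.1
grasp_force: 20.0
```

>>> {"fn": "arm_command", "kwargs": {"increments": [[0,0,-0.001,0],[0,0,-0.001,0],[0,0,-0.001,0],[0,0,-0.0005,0],[0,0,0,0]]}}

```text
time: 15.9
eef_pos: [443.3, -103.2, 27.0]
ee_rot: [[0.968, 0.25, 0.0], [0.25, -0.968, -0.0], [0.0, 0.0, -1.0]]
wrist_force: [-1.5, -0.7, 6.9]
grip_width: 47.2
grasp_force: 20.0
```

>>> {"fn": "arm_command", "kwargs": {"increments": [[0,0,0,0],[0,0,0,0],[0,0,0,0],[0,0,0,0],[0,0,0,0],[0,0,0.01,0],[0,0,0.03,0],[0,0,0.04,0],[0,0,0.04,0],[0.001,0.0015,0.01,0]], "jaw": 1}}

```text
time: 16.9
eef_pos: [446.4, -101.9, 161.0]
ee_rot: [[0.968, 0.25, 0.007], [0.25, -0.968, -0.001], [0.006, 0.003, -1.0]]
wrist_force: [1.2, 0.5, -0.8]
grip_width: 87.8
grasp_force: 0.0
```

>>> {"fn": "arm_command", "kwargs": {"increments": [[0.004,0.025,0,0],[0.004,0.025,0,0],[0.004,0.025,0,0],[0.004,0.025,0,0],[0.004,0.025,0,0],[0.004,0.025,0,0],[0.004,0.025,0,0],[0.004,0.025,0,0],[0.004,0.025,0,0],[0.004,0.025,0,0]]}}

```text
time: 17.9
eef_pos: [483.7, 149.3, 156.2]
ee_rot: [[0.968, 0.25, -0.001], [0.25, -0.968, -0.0], [-0.001, 0.0, -1.0]]
wrist_force: [-0.9, -0.1, -0.1]
grip_width: 87.9
grasp_force: 0.0
```

>>> {"fn": "arm_command", "kwargs": {"increments": [[0.004,0.025,0,0],[0.004,0.025,0,0],[0.004,0.025,0,0],[0.004,0.025,0,0],[0.004,0.025,0,0],[0.004,0.025,0,0],[0.004,0.025,0,0],[0.004,0.025,0,0],[0.003,0.025,0,0],[0,0.025,0,0]]}}

```text
time: 18.9
eef_pos: [519.1, 399.0, 155.9]
ee_rot: [[0.968, 0.25, -0.001], [0.25, -0.968, -0.001], [-0.001, 0.001, -1.0]]
wrist_force: [0.3, 0.5, -1.2]
grip_width: 87.9
grasp_force: 0.0
```

```bash
python3 -c "
from h import *
check('scene',('blue','yellow'));check('side',('blue',))"
```

```text
scene blue [269. 227.] 798 z 86.7 [ 444.5 -103.5]
scene blue [204. 455.] 284 z 15.5 [ 879.5 -337. ]
scene yellow [488. 201.] 301 z 84.4 [520.  397.1]
scene yellow [482. 219.] 127 z 41.5 [519.9 397. ]
scene yellow [205. 314.] 654 z 21.6 [ 628.7 -276.1]
side blue [381. 210.] 225 z 86.1 [440.3 -98.1]
side blue [378. 234.] 436 z 36.4 [ 441.4 -102. ]
```

>>> {"fn": "arm_command", "kwargs": {"increments": [[0,0,-0.01,0],[0,0,-0.015,0],[0,0,-0.02,0],[0,0,-0.025,0],[0,0,-0.025,0],[0,0,-0.02,0],[0,0,-0.0135,0],[0,0,-0.005,0],[0,0,0,0],[0,0,0,0]]}}

```text
time: 20.0
eef_pos: [519.5, 398.6, 23.7]
ee_rot: [[0.968, 0.25, 0.001], [0.25, -0.968, 0.001], [0.001, -0.0, -1.0]]
wrist_force: [-0.5, 0.8, -0.3]
grip_width: 88.0
grasp_force: 0.0
```

>>> {"fn": "arm_command", "kwargs": {"increments": [[0,0,0,0],[0,0,0,0],[0,0,0,0],[0,0,0,0],[0,0,0,0],[0,0,0,0],[0,0,0.01,0],[0,0,0.02,0],[0,0,0.03,0],[0,0,0.03,0]], "jaw": 0}}

```text
time: 21.0
eef_pos: [518.6, 398.2, 114.1]
ee_rot: [[0.968, 0.25, -0.001], [0.25, -0.968, -0.001], [-0.001, 0.0, -1.0]]
wrist_force: [0.7, 0.6, -0.9]
grip_width: 47.8
grasp_force: 20.0
```

>>> {"fn": "arm_command", "kwargs": {"increments": [[0.001,-0.006,0.02,0],[0.002,-0.014,0.02,0],[0.004,-0.022,0.01,0],[0.004,-0.024,0,0],[0.004,-0.024,0,0],[0.004,-0.024,0,0],[0.004,-0.024,0,0],[0.004,-0.024,0,0],[0.004,-0.024,0,0],[0.004,-0.024,0,0]]}}

```text
time: 22.0
eef_pos: [554.0, 187.5, 163.6]
ee_rot: [[0.968, 0.25, 0.0], [0.25, -0.968, 0.0], [0.0, 0.0, -1.0]]
wrist_force: [0.0, 0.0, -1.7]
grip_width: 47.4
grasp_force: 20.0
```

>>> {"fn": "arm_command", "kwargs": {"increments": [[0.004,-0.024,0,0],[0.004,-0.024,0,0],[0.004,-0.024,0,0],[0.004,-0.024,0,0],[0.004,-0.024,0,0],[0.004,-0.024,0,0],[0.004,-0.024,0,0],[0.004,-0.024,0,0],[0.004,-0.024,0,0],[0.004,-0.024,0,0]]}}

```text
time: 23.0
eef_pos: [594.0, -52.4, 163.6]
ee_rot: [[0.968, 0.25, 0.0], [0.25, -0.968, 0.0], [0.0, 0.0, -1.0]]
wrist_force: [-0.1, 0.5, -0.3]
grip_width: 47.5
grasp_force: 20.0
```

>>> {"fn": "arm_command", "kwargs": {"increments": [[0.004,-0.024,0,0],[0.004,-0.024,0,0],[0.004,-0.024,0,0],[0.004,-0.024,0,0],[0.004,-0.024,0,0],[0.004,-0.024,0,0],[0.004,-0.024,0,0],[0.004,-0.014,0,0],[0.0015,-0.0037,0,0],[0,0,0,0]]}}

```text
time: 24.0
eef_pos: [627.7, -236.8, 163.0]
ee_rot: [[0.968, 0.25, 0.0], [0.25, -0.968, 0.001], [0.0, -0.001, -1.0]]
wrist_force: [-0.5, 0.5, -0.7]
grip_width: 47.5
grasp_force: 20.0
```

>>> {"fn": "arm_command", "kwargs": {"increments": [[0,-0.01,0,0],[0,-0.018,0,0],[0,-0.01,-0.01,0],[0,0,-0.02,0],[0,0,-0.025,0],[0,0,-0.025,0],[0,0,-0.022,0],[0,0,-0.016,0],[0,0,-0.01,0],[0,0,-0.005,0]]}}

```text
time: 25.0
eef_pos: [627.1, -275.5, 28.9]
ee_rot: [[0.968, 0.25, -0.001], [0.25, -0.968, 0.0], [-0.001, -0.001, -1.0]]
wrist_force: [-0.9, 0.1, -0.4]
grip_width: 47.5
grasp_force: 20.0
```

>>> {"fn": "arm_command", "kwargs": {"increments": [[0,0,0,0],[0,0,-0.001,0],[0,0,-0.001,0],[0,0,-0.001,0],[0,0,-0.0005,0],[0,0,0,0]]}}

```text
time: 25.6
eef_pos: [627.8, -275.3, 27.1]
ee_rot: [[0.968, 0.25, 0.001], [0.25, -0.968, -0.0], [0.001, 0.0, -1.0]]
wrist_force: [-0.7, 0.4, 2.3]
grip_width: 47.5
grasp_force: 20.0
```

>>> {"fn": "arm_command", "kwargs": {"increments": [[0,0,-0.0005,0],[0,0,0,0],[0,0,0,0]]}}

```text
time: 25.9
eef_pos: [627.8, -275.3, 27.0]
ee_rot: [[0.968, 0.25, 0.001], [0.25, -0.968, -0.0], [0.0, 0.001, -1.0]]
wrist_force: [-1.9, 0.9, 6.1]
grip_width: 47.2
grasp_force: 20.0
```

>>> {"fn": "arm_command", "kwargs": {"increments": [[0,0,0,0],[0,0,0,0],[0,0,0,0],[0,0,0,0],[0,0,0,0],[0,0,0.01,0],[0,0,0.03,0],[0,0,0.04,0],[0,0,0.04,0],[0,0.004,0.03,0]], "jaw": 1}}

```text
time: 26.9
eef_pos: [628.2, -272.1, 179.7]
ee_rot: [[0.968, 0.249, 0.003], [0.249, -0.968, -0.001], [0.003, 0.002, -1.0]]
wrist_force: [1.2, -0.0, -0.4]
grip_width: 88.1
grasp_force: 0.0
```

>>> {"fn": "arm_command", "kwargs": {"increments": [[0,0.022,0.005,0.1355],[0,0.022,0.005,0.1355],[0,0.022,0.005,0.1355],[0,0.022,0.005,0.1355],[0,0.022,0.005,0.1355],[0,0.022,0.005,0.1355],[0,0.022,0.005,0.1355],[0,0.022,0.005,0.1355],[0,0.022,0.005,0.1355],[0,0.022,0.005,0.1355]]}}

```text
time: 27.9
eef_pos: [627.5, -50.5, 227.0]
ee_rot: [[-0.042, 0.999, 0.001], [0.999, 0.042, -0.001], [-0.001, 0.001, -1.0]]
wrist_force: [0.1, 0.1, 0.5]
grip_width: 87.9
grasp_force: 0.0
```

>>> {"fn": "arm_command", "kwargs": {"increments": [[0,0.022,0.005,0.1355],[0,0.022,0.005,0.1355],[0,0.022,0.005,0.1355],[0,0.022,0.005,0.1355],[0,0.022,0.005,0.136],[0,0,0,0],[0,0,0,0],[0,0,0,0]]}}

```text
time: 28.7
eef_pos: [627.6, 56.7, 250.7]
ee_rot: [[-0.652, 0.758, -0.0], [0.758, 0.652, -0.001], [-0.001, -0.001, -1.0]]
wrist_force: [-0.2, -0.2, 1.0]
grip_width: 87.9
grasp_force: 0.0
```

```bash
python3 - <<'E'
from h import *
from bench import cams,status
check("scene",("yellow",));check("side",("yellow",))
d=cams.get_image("wrist");cv2.imwrite("pics/w2.png",d["img"][:,:,::-1]);W=wcloud(d)
s=status.sense();print(s["eef_pos"],s["q"].round(1),s["joint_velocities"].round(1))
for k,c,lo,hi in(("cas",(661,87),60,90),("nest",(632,240),12,25)):
    P=W[(d["z_map"]>0)&(W[...,2]>lo)&(W[...,2]<hi)&(np.hypot(W[...,0]-c[0],W[...,1]-c[1])<68)]
    print(k,len(P),np.median(P[:,2]),fit(k,P,np.array(c)))
E
```

```text
scene yellow [204. 309.] 1049 z 86.3 [ 629.2 -274.5]
side yellow [327. 163.] 114 z 86.6 [ 625.  -269.8]
side yellow [327. 186.] 185 z 21.2 [ 624.4 -272.7]
[627.59022749  57.21862718 250.70009525] [ 22.9  28.9 -47.6  91.3  22.4  69.8  11.7] [-0.2 -0.  -0.4 -0.  -0.1  0.   0.1]
cas 2627 67.16254286591717 [663.5  84.  132.5   0.9]
nest 2011 16.877768923090485 [632.5  238.5   20.5    0.73]
```

View pics/w2.png

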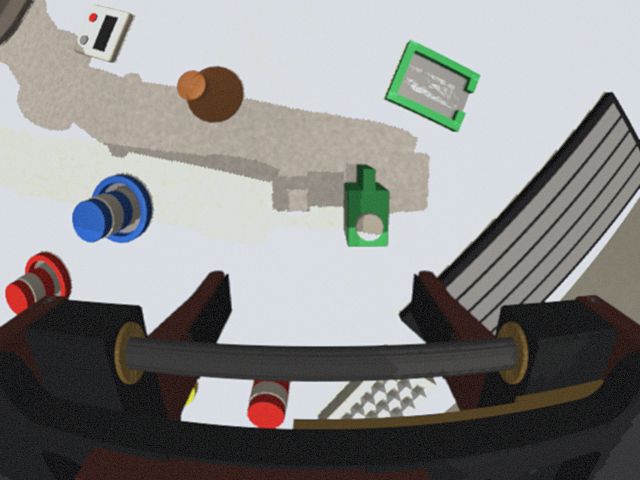

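The wrist view shows the cassette at (367,215) with its rib up at (367,180). The nest is at (432,87) with its notch to the right at (468,105), and all three cameras agree on both poses. I'll use cassette (663.3, 84.5, 132°) and nest (632.7, 239, about 20°), and approach the cassette with the commands worked out from the measured pose.

>>> {"fn": "arm_command", "kwargs": {"increments": [[0.018,0.014,-0.01,0.0227],[0.0177,0.0133,-0.02,0],[0,0,-0.025,0],[0,0,-0.025,0],[0,0,-0.025,0],[0,0,-0.02,0],[0,0,-0.01,0],[0,0,0,0],[0,0,0,0]]}}

```text
time: 29.75
eef_pos: [663.8, 86.0, 116.8]
ee_rot: [[-0.672, 0.741, 0.001], [0.741, 0.672, 0.0], [-0.0, 0.001, -1.0]]
wrist_force: [0.0, 0.1, 0.3]
grip_width: 87.7
grasp_force: 0.0
```

```bash
python3 - <<'E'
from h import *
from bench import cams,status
d=cams.get_image("wrist");W=wcloud(d)
s=status.sense();print(s["eef_pos"],np.degrees(np.arctan2(s["ee_rot"][1,1],s["ee_rot"][0,1])))
G=sum(m for m,_,_ in blobs(d,"green",20)).astype(bool)
for k,c,lo,hi in(("cas",(661,87),63,90),("nest",(632,240),14,25)):
    near=(d["z_map"]>0)&(W[...,2]>lo)&(W[...,2]<hi)&(np.hypot(W[...,0]-c[0],W[...,1]-c[1])<68)
    P=W[near]; print(k,len(P),fit(k,P,np.array(c)))
    Q=W[near&G]; print(cv2.minAreaRect(Q[:,:2].astype(np.float32)))
E
```

```text
[664.00169473  86.16264119 117.19662311] 42.23891575748894
cas 6465 [663.5   84.   135.     0.88]
((656.9602661132812, 91.5382308959961), (38.13566207885742, 74.85514831542969), 40.97029495239258)
nest 4152 [633.5  237.5   19.5    0.71]
((632.3519287109375, 238.5934295654297), (87.2469711303711, 72.57681274414062), 19.07326316833496)
```

>>> {"fn": "arm_command", "kwargs": {"increments": [[-0.0005,-0.0021,-0.005,-0.0175],[0,0,-0.015,0],[0,0,-0.02,0],[0,0,-0.02,0],[0,0,-0.015,0],[0,0,-0.01,0],[0,0,-0.007,0],[0,0,0,0],[0,0,0,0]]}}

```text
time: 30.7
eef_pos: [663.1, 84.2, 24.4]
ee_rot: [[-0.66, 0.752, 0.001], [0.752, 0.66, 0.0], [-0.0, 0.001, -1.0]]
wrist_force: [-0.1, 0.3, 0.1]
grip_width: 88.0
grasp_force: 0.0
```

>>> {"fn": "arm_command", "kwargs": {"increments": [[0,0,0,0],[0,0,0,0],[0,0,0,0],[0,0,0,0],[0,0,0,0],[0,0,0,0],[0,0,0,0],[0,0,0,0]], "jaw": 0, "squeeze": 25}}

```text
time: 31.5
eef_pos: [662.8, 84.0, 24.0]
ee_rot: [[-0.66, 0.752, 0.0], [0.752, 0.66, 0.0], [0.0, 0.0, -1.0]]
wrist_force: [0.5, 0.4, 0.3]
grip_width: 39.8
grasp_force: 25.0
```

>>> {"fn": "arm_command", "kwargs": {"increments": [[0,0,0.01,0],[0,0,0.02,0],[0,0,0.03,0],[0,0,0.03,0],[0,0,0.02,-0.04],[0,0,0,-0.08],[0,0.002,0,-0.11],[-0.002,0.01,0,-0.11],[-0.002,0.01,0,-0.11],[-0.002,0.01,0,-0.11]]}}

```text
time: 32.5
eef_pos: [656.6, 116.3, 134.9]
ee_rot: [[-0.153, 0.988, 0.0], [0.988, 0.153, 0.0], [0.0, 0.0, -1.0]]
wrist_force: [-0.4, 1.0, -1.4]
grip_width: 39.9
grasp_force: 25.0
```

>>> {"fn": "arm_command", "kwargs": {"increments": [[-0.002,0.012,0,-0.11],[-0.002,0.012,0,-0.11],[-0.002,0.012,0,-0.11],[-0.002,0.012,0,-0.11],[-0.002,0.012,0,-0.11],[-0.002,0.012,0,-0.11],[-0.002,0.012,0,-0.11],[-0.002,0.012,0,-0.11],[-0.002,0.012,0,-0.11],[-0.002,0.01,0,-0.11]]}}

```text
time: 33.5
eef_pos: [636.3, 235.1, 134.9]
ee_rot: [[0.811, 0.585, 0.0], [0.585, -0.811, 0.001], [0.001, -0.001, -1.0]]
wrist_force: [-1.1, 0.5, -2.3]
grip_width: 39.8
grasp_force: 25.0
```

>>> {"fn": "arm_command", "kwargs": {"increments": [[-0.002,0.004,0,-0.11],[0,0,0,-0.07],[0,0,0,-0.03],[0,0,0,0],[0,0,0,0],[0,0,0,0]]}}

```text
time: 34.1
eef_pos: [634.8, 237.7, 134.1]
ee_rot: [[0.913, 0.409, -0.0], [0.409, -0.913, 0.0], [-0.0, -0.0, -1.0]]
wrist_force: [-0.5, 1.0, -0.7]
grip_width: 39.7
grasp_force: 25.0
```

>>> {"fn": "arm_command", "kwargs": {"increments": [[-0.0024,0.0009,-0.005,-0.045],[0,0,-0.015,-0.0425],[0,0,-0.02,0],[0,0,-0.02,0],[0,0,-0.012,0],[0,0,-0.006,0],[0,0,0,0],[0,0,0,0]]}}

```text
time: 34.9
eef_pos: [632.9, 239.1, 56.7]
ee_rot: [[0.945, 0.327, 0.001], [0.327, -0.945, 0.001], [0.001, -0.0, -1.0]]
wrist_force: [0.1, 0.7, -0.8]
grip_width: 40.2
grasp_force: 25.0
```

```bash
python3 - <<'E'
from h import *
from bench import cams,status
s=status.sense();print(s["eef_pos"],np.degrees(np.arctan2(s["ee_rot"][1,0],s["ee_rot"][0,0])))
a=cams.get_image("scene")["img"][200:320,370:500,::-1];b=cams.get_image("side")["img"][220:340,180:310,::-1]
cv2.imwrite("pics/n1.png",cv2.resize(np.hstack([a,b]),None,fx=3,fy=3,interpolation=cv2.INTER_CUBIC))
E
```

```text
[632.88887793 239.10913531  56.71489477] 19.102792573282116
```

View pics/n1.png

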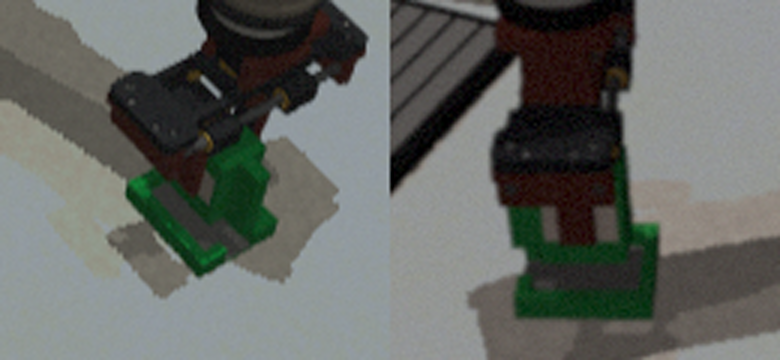

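The cassette hangs level above the nest: in the scene half of the picture it is at (240,185) with the notch at about (235,240). In the side half the rib is to the left, towards the notch. I'll lower it slowly and watch the force.

>>> {"fn": "arm_command", "kwargs": {"increments": [[0,0,-0.004,0],[0,0,-0.005,0],[0,0,-0.005,0],[0,0,-0.004,0],[0,0,-0.004,0],[0,0,-0.003,0],[0,0,-0.002,0],[0,0,0,0]]}}

```text
time: 35.8
eef_pos: [632.2, 238.8, 28.6]
ee_rot: [[0.945, 0.327, -0.0], [0.327, -0.945, -0.0], [-0.001, 0.0, -1.0]]
wrist_force: [-0.4, -0.6, -1.9]
grip_width: 39.7
grasp_force: 25.0
```

>>> {"fn": "arm_command", "kwargs": {"increments": [[0,0,-0.001,0],[0,0,-0.0007,0],[0,0,-0.0005,0],[0,0,0,0],[0,0,0,0]]}}

```text
time: 36.3
eef_pos: [632.6, 239.0, 28.0]
ee_rot: [[0.945, 0.327, 0.001], [0.327, -0.945, 0.0], [0.001, 0.0, -1.0]]
wrist_force: [-2.5, -1.6, 6.2]
grip_width: 39.8
grasp_force: 25.0
```

On the floor at the expected height (28.0) with 6 N. Releasing and backing off.

>>> {"fn": "arm_command", "kwargs": {"increments": [[0,0,0,0],[0,0,0,0],[0,0,0,0],[0,0,0,0],[0,0,0,0],[0,0,0.01,0],[0,0,0.03,0],[0,0,0.04,0],[0,0,0.04,0],[0,0,0.04,0]], "jaw": 1}}

```text
time: 37.3
eef_pos: [632.2, 238.9, 189.2]
ee_rot: [[0.945, 0.328, 0.0], [0.328, -0.945, 0.0], [0.001, -0.0, -1.0]]
wrist_force: [0.5, -0.2, 1.1]
grip_width: 87.3
grasp_force: 0.0
```

>>> {"fn": "arm_command", "kwargs": {"increments": [[0,0.03,0.03,0],[0,0.04,0.03,0],[0,0.04,0,0],[0,0.04,0,0],[0,0.04,0,0],[0,0,0,0],[0,0,0,0],[0,0,0,0],[0,0,0,0],[0,0,0,0]]}}

```text
time: 38.3
eef_pos: [633.1, 427.3, 247.2]
ee_rot: [[0.946, 0.325, 0.001], [0.325, -0.946, -0.0], [0.0, 0.001, -1.0]]
wrist_force: [0.2, -0.3, 0.5]
grip_width: 87.5
grasp_force: 0.0
```

```bash
python3 - <<'E'
from h import *
check("side",("red","blue","yellow","amber"))
d=check("scene",("red","blue","yellow","amber"));cv2.imwrite("pics/f.png",d["img"][:,:,::-1]);W=cloud(d)
c=np.array((632,239));P=W[(d["z_map"]>0)&(W[...,2]>62)&(W[...,2]<78)&(np.hypot(*(W[...,:2]-c).transpose(2,0,1))<68)]
print(np.median(P[:,2]),fit("cas",P,c))
E
```

```text
side red [275. 178.] 193 z 81.6 [ 730.3 -162.3]
side red [414. 178.] 187 z 86.1 [ 392.  -274.5]
side red [276. 196.] 111 z 38.0 [ 730.4 -163. ]
side red [411. 201.] 413 z 37.0 [ 392.  -275.2]
side blue [381. 210.] 227 z 86.3 [440.4 -99.1]
side blue [378. 234.] 437 z 36.8 [ 441.2 -101.9]
side yellow [327. 163.] 110 z 86.6 [ 624.8 -270.3]
side yellow [327. 186.] 174 z 21.2 [ 623.9 -272.7]
side amber [354. 271.] 753 z 81.5 [454.8  78.2]
scene red [190. 225.] 857 z 86.1 [ 395.2 -278.2]
scene red [265. 331.] 442 z 83.6 [ 733.3 -166. ]
scene red [267. 350.] 121 z 41.0 [ 734.1 -165.8]
scene blue [269. 227.] 809 z 86.5 [ 444.1 -103.2]
scene blue [205. 444.] 330 z 15.7 [ 862.9 -344.8]
scene yellow [204. 309.] 1050 z 86.5 [ 629.2 -274.7]
scene amber [345. 219.] 653 z 85.8 [457.9  75.4]
72.6004838866871 [6.335e+02 2.375e+02 2.100e+01 6.200e-01]
```

View pics/f.png

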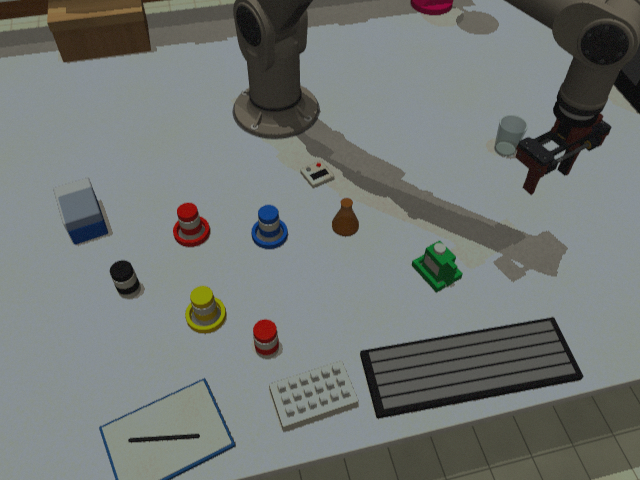

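The final view shows the three jars upright in their own cups: red (188,225), blue (268,227) and yellow (203,309). The cassette is home in the nest at (440,262). The flask, the black jar and the other red jar are where they were.

```bash
python3 -c "
from bench import env
print(env.job_done())"
```

```text
the job is handed in; nothing more can be done
None
```

I handed the job in at about 38 s: the red, blue and yellow jars are upright in their own holders and the cassette is fully home in the green nest with its rib in the notch, while the flask and black-lidded jar were left alone; no verdict came back.

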